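# Slide a battery module under the spring flap of a charging bay

### The arm

A 6-joint arm with a two-finger parallel gripper is mounted at the origin on the work surface. World frame = base frame: x ahead of the robot, y to its left, z up, the work surface at z = 0. Lengths are in m, angles in degrees, forces in N, time in s.
With the tool pointing down it reaches from about 0.35 to 0.725 m from the base axis. Payload 4.3 kg.
Tool frame: the origin (TCP) lies at the very end of the fingers, on their centre line; the grasp point (between the pads) lies 19 mm behind it; z points along the fingers, y is the direction in which the jaws open and shut (so a half turn about z gives the same grasp; the last joint's range is limited). The gripper opens to 85 mm and grips with 20 to 120 N. Pads are 22 mm wide; open, the fingers measure 114 mm over their backs; the gripper's body (76 mm by 85 mm) begins 54 mm behind the grasp point. The pads swing forward as they close: fully open they stand 13 mm farther back than shut.
Start: joints at [65.701, 21.618, 4.641, 73.018, 0, 83.68], TCP at [0.177, 0.547, 0.197] pointing down, gripper open.
Joint ranges: [-156.06, 156.06], [-48.1, 94.91], [-58.44, 69.94], [-101.28, 121.22], [-78.64, 73.56], [-180, 180]. Speed limits (degrees/s): [147.25, 147.25, 180, 180, 180, 180].

### API

Orientations are given as [roll, pitch, yaw] about the fixed x, y, z axes, in that order (R = Rz(yaw) Ry(pitch) Rx(roll)).
In Python, from workcell import telemetry, vision, job gives the robot as it stands.
- The arm moves only by the shell command python3 -m crank 'ROWS' [FORCE]. ROWS is JSON, a list of rows, each an object of numbers: "tx", "ty", "tz": the shift along the tool's x, y, z in cm; "wx", "wy", "wz": the turn, a rotation vector about the tool's x, y, z in rad; "fingers": the opening, from -1 (shut) to 1 (fully open), so that 0 is half open. In form: [{"tx": .., "ty": .., "tz": .., "wx": .., "wy": .., "wz": .., "fingers": ..}, ...]. A call has 1 to 12 rows; each row is the pose to reach, as a shift and turn from the pose commanded when the call began, along the tool's axes at that moment; what a row does not reach only later rows make up. A row lasts 1/12 s, in which the tool goes at most 41.7 mm and 7.16 degrees, less where a joint would pass 70% of its speed; a pose out of reach is approached as far as the arm can. A call with a gripper value outside its range is refused whole. The fingers move at their own pace and stop on an object; FORCE is the grip in N (left out, the last holds). Time passes only in rows, so rows that repeat a pose let the fingers close. It gives the time, the measured TCP pose, the force and the opening at its end, in the units of the state.
- telemetry.get_state(): the state, without advancing time (a new reading comes with each control period).
- vision.capture(name): name is "scene" or "top"; returns (picture, depth): 420x560x3 uint8, blue, green, red; 420x560 float32, m along the optical axis (not along the pixel's ray), 0 where there is no reading.
- vision.camera_info(name): a dict with "fx", "fy", "cx", "cy" (pixels), "dist_coeffs" ([k1, k2, p1, p2, k3] as OpenCV has them; the pictures are not rectified), "extrinsics" (4x4, takes a point from camera to world coordinates). Camera axes: x right, y down, z forward; pixel columns grow to the right and rows downward; lengths in m; the calibration is good to about 2 mm. A picture is of the moment at which its call begins. camera_info takes no time and is no camera call.
- job.sign_off(): hands the job in, once; it reports no verdict.
Trained networks look in the newest picture that a camera, given by its name, has taken for a name from the list of things; names that differ only in an ending like _2 or _b are one class to them, and where a whole thing is asked for, a point or a joint stands for the part that bears it (a point fixed in the world has none). Each returns a list of dicts, best first, with "conf" (0 to 1); they miss things now and then, are a little off and sometimes report something else, mostly with a low value. They report only what shows in the picture. A call takes as long as a camera call. They do not tell look-alikes from the thing itself.
- vision.look_for(camera, thing): "location" ([x, y, z] in m, in world coordinates, good to about 4 mm: the middle of the surface that is visible of it).
The state is a dict: "time": time; "joints": joint angles; "joint_vel": joint speeds; "effort": joint torques, N m; "ee_pos": TCP position; "tcp_rot": TCP orientation; "wrist_force": force on the tool from outside, world axes, zero at the start; "moment": the same for the moment, N m; "gripper_width": opening from 0.0 (shut) to 1.0 (fully open).
Only numpy, scipy, OpenCV 4.12 (cv2) and the standard library are available. Lean on these libraries where they do the work, as an engineer would, in place of code of your own. Each camera call takes 0.05 s, during which the arm holds its last target.

### The job

Put the battery module with the green band into the charging bay by touch alone, without picking it up: press the red bar down with one fingertip so that the yellow spring flap stands clear above the module, and, while still holding it open, push the module along the lane with the other fingertip until it is fully home against the back stop. Then back off and let the flap come down onto the module. Never lift or tip the module, and leave everything else on the table where it is.

Things in the scene. Friction and masses are not known exactly. Their poses are not given: they have to be found in the camera images.
- bay: Charging bay fixed to the table: black base plate 206 x 150 mm, 4 mm thick (X -142 to 64, Y -49 to 101 mm). Origin: at table height, on the lane's centre line, under the front edge of the closed yellow flap. +X: the direction in which the module is pushed in; +Y: towards the red press bar; Z up. The lane (Y = 0) runs along X on the plate's top, Z = 4 mm.
- stop (a point): Middle of the face of the back stop that the module is pushed against: bay X = 56, Y = 0, Z = 19 mm; the stop reaches up to Z = 34 mm. Grey rails beside the lane, up to Z = 16 mm, are 48 mm apart under the flap and widen to about 60 mm at the front end, X = -139 mm.
- hinge (a point): Point on the common hinge axis of flap and bar at the flap's front edge: bay X = 0, Y = 36, Z = 42 mm. The axis is parallel to bay X and carried by two posts 8 x 12 mm at X = -137 and 59 mm, Z up to 42 mm.
- flap (a joint): Angle of the spring-closed yellow flap, rad: 0 closed (slopes 28 deg down from the hinge, blocks the lane), grows as it rises, limit 0.85. Plate 54 mm long (bay X 0 to 54), 70 mm from hinge to free edge, 3 mm thick. Clears the module from 0.40; 0.5 to 0.7 is ample. Let go, it rests on a module that is home at about 0.3. Spring 0.11 N m closed, 0.18 at 0.6.
- bar_mid (a point): On top of the red press bar, joined to the flap beyond the hinge: bay X = -66, Y = 82, Z = 44 mm when closed (bar level). Bar 131 mm long (bay X -132 to -1), Y 40 to 86, 4 mm thick. Pressing it down raises the flap: a fingertip centred at Y about 80 pressed to 19 mm above the table gives about 0.6 rad, for 3 to 5 N. A fingertip can slide along the bar in X.
- module: Battery module, white with a GREEN band near its rear end: 60 (X) x 44 (Y) x 26 (Z) mm, 0.11 to 0.22 kg. Origin: centre of its underside. At the start it lies on the lane in front of the flap, nearly along it, +X to the flap. Home: nose on the back stop, origin at bay X = 26, Y = 0, Z = 4 mm, rear end 4 mm out in front of the flap's front edge.
- controller: Bystander: robot-kit controller, light grey box 110 x 72 x 34 mm with a dark screen; origin: centre of its underside.
- motor: Bystander: grey motor block 78 x 38 x 36 mm with an orange shaft end; origin: centre of its underside.
- wheel: Bystander: black rubber wheel lying flat, diameter 56 mm, 22 mm high; origin: centre of its underside.
- sensor: Bystander: blue sensor block 46 x 30 x 28 mm; origin: centre of its underside.
- spare: Bystander: spare battery module, white with an ORANGE band, 60 x 44 x 26 mm, lying on the table; origin: centre of its underside.
- mouse: Bystander: black computer mouse 100 x 60 x 34 mm; origin: centre of its underside.
Mind the look-alikes: they are no part of the job. What is shaped like the module but pink or turquoise is not meant.

How it is judged (in metres and radians):
On the way, in this order (a step that is already met when the one before it is completed fails the run):
1. the flap is held up while the module is still in front of it (value of joint flap above 0.38 rad and x of module in the frame of bay below -0.026 m), for 0.1 s.
2. the module is half-way under while the flap is held clear above it (value of joint flap above 0.36 rad and x of module in the frame of bay above -0.008 m), for 0.1 s.
3. the module is home while the flap is still held clear above it (value of joint flap above 0.36 rad and x of module in the frame of bay above 0.0215 m), for 0.05 s.
At the end, for the whole second after the job is handed in: The module lies flat on the lane with its nose within 4.5 mm of the back stop, straight in the lane (within 0.15 rad, 6 mm), at rest, and the flap has come down onto it (joint between 0.2 and 0.36 rad) (x of module in the frame of bay between 0.0215 and 0.029 m and y of module in the frame of bay between -0.006 and 0.006 m and z of module in the frame of bay between 0.001 and 0.007 m and angle between the x axis of module and the x axis of bay, either way round below 0.15 rad and angle between module's own z axis and vertical below 0.1 rad and value of joint flap between 0.2 and 0.36 rad and linear speed of module below 0.01 m/s); the robot touches nothing.
It fails at once if the module is lifted more than 8 mm off the lane (z of module in the frame of bay above 0.012 m).
It fails at once if the module is tipped (angle between module's own z axis and vertical above 0.3 rad).
It fails at once if a bystander is moved by more than 15 mm (distance of any of controller, motor, wheel, sensor, spare, mouse from where it was at the start of the episode above 0.015 m).
It also fails if it takes over 35 s, if anything falls off the work surface, if the arm or the gripper's body presses on something with over 40 N, if the wrist force passes 120 N, or if a joint passes its speed limit or range.

## Working session

There is one attempt and no reset: what is moved stays moved. The work goes in short steps, Python scripts to look and compute and a shell command to move; the robot and the scene stay as the last step left them, time stands still between calls to the robot, and variables do not carry over. Pictures are saved under pics/ and viewed, and the job is handed in when it is done.

```bash
mkdir -p pics; ls
python3 - <<'E'
from workcell import telemetry, vision, job
import cv2
print(telemetry.get_state())
for n in ("scene","top"):
    p,d=vision.capture(n); cv2.imwrite(f"pics/{n}0.png",p)
    i=vision.camera_info(n); print(n,i)
    for t in ("bay","module","stop","hinge","flap","bar_mid","spare"):
        print(n,t,[(x["conf"],x["location"]) for x in vision.look_for(n,t)][:3])
print(telemetry.get_state()["time"])
E
```

```text
pics
{'time': 0.0, 'joints': array([ 6.56999144e+01,  2.16619700e+01,  4.56188489e+00,  7.30172184e+01,
       -3.84043294e-04,  8.36805386e+01]), 'joint_vel': array([ 0.04050305,  0.01492351, -0.07376533,  0.04657026,  0.03930662,
       -0.05251269]), 'effort': array([-3.08859762e-04, -4.63603663e+01,  2.69875288e+01,  2.07875425e-02,
       -5.69984081e-05,  5.46994130e-06]), 'ee_pos': array([0.17719309, 0.54625359, 0.19585312]), 'tcp_rot': array([-1.79883367e+02, -1.25301030e-02,  1.62019363e+02]), 'wrist_force': array([-0.5986063 ,  1.02773109, -0.11156736]), 'moment': array([-0.03615814, -0.0246769 , -0.05085193]), 'gripper_width': 0.9964336849745273}
scene {'fx': 489.2715506371054, 'fy': 489.2715506371054, 'cx': 282.06280355250664, 'cy': 203.94201017992256, 'dist_coeffs': array([-0.0727661,  0.       ,  0.       ,  0.       ,  0.       ]), 'extrinsics': array([[ 0.20294983,  0.53520111, -0.8199824 ,  1.55156326],
       [ 0.97914181, -0.11915572,  0.16456986, -0.23411863],
       [-0.00962762, -0.83627847, -0.54822042,  0.7527663 ],
       [ 0.        ,  0.        ,  0.       
[... 700 characters left out ...]
.22088744,  0.30072307],
       [-0.9996285 , -0.02709508,  0.00295203, -0.02351984],
       [ 0.00310696, -0.22088532, -0.97529484,  1.10551875],
       [ 0.        ,  0.        ,  0.        ,  1.        ]])}
top bay [(0.57, [0.5769, -0.0374, 0.0052]), (0.37, [0.5679, -0.0274, 0.0428])]
top module [(0.69, [0.4739, -0.2058, 0.0244]), (0.69, [0.385, -0.0917, 0.0251]), (0.63, [0.5363, -0.0729, 0.0298])]
top stop [(0.85, [0.5729, -0.0357, 0.001])]
top hinge [(0.89, [0.5779, -0.0368, 0.0077])]
top flap [(0.74, [0.5679, -0.0248, 0.0418])]
top bar_mid [(0.72, [0.5684, -0.0188, 0.046])]
top spare [(0.76, [0.406, 0.2881, 0.026]), (0.73, [0.7177, 0.04, 0.0361]), (0.73, [0.3928, -0.3534, 0.0315])]
0.8
```

View pics/scene0.png

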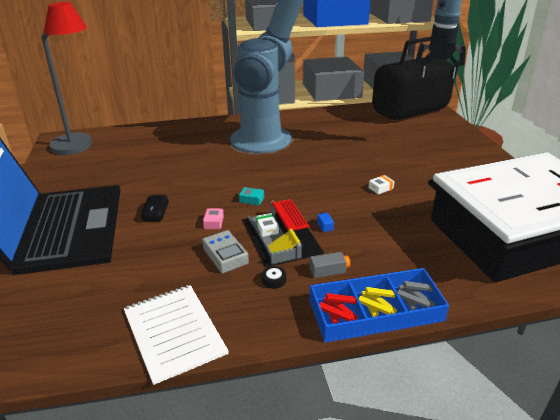

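View pics/top0.png

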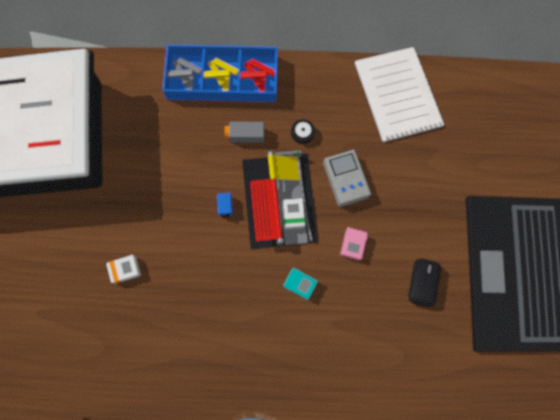

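In the top picture the candidates are:
- **Green-banded white module:** (293,212), lying on the lane.
- **Pink:** (354,243).
- **Turquoise:** (300,284).
- **White with orange band (spare):** (123,269).

The first one fits, since it has a green band and sits on the lane in front of the yellow flap. I'll confirm it in a crop and measure the bay from the colours.

```bash
cat > h.py <<'E'
from workcell import telemetry, vision, job
import cv2, numpy as np
def plane(n,uv,z):
    i=vision.camera_info(n); K=np.array([[i["fx"],0,i["cx"]],[0,i["fy"],i["cy"]],[0,0,1]])
    q=cv2.undistortPoints(np.float64(uv).reshape(-1,1,2),K,i["dist_coeffs"]).reshape(-1,2)
    E=i["extrinsics"]; r=np.c_[q,np.ones(len(q))]@E[:3,:3].T; o=E[:3,3]
    return o+r*((z-o[2])/r[:,2])[:,None]
def proj(n,P):
    i=vision.camera_info(n); K=np.array([[i["fx"],0,i["cx"]],[0,i["fy"],i["cy"]],[0,0,1]])
    E=np.linalg.inv(i["extrinsics"]); 
    return cv2.projectPoints(np.float64(P).reshape(-1,1,3),cv2.Rodrigues(E[:3,:3])[0],E[:3,3],K,i["dist_coeffs"])[0].reshape(-1,2)
def mask(p,col):
    h=cv2.cvtColor(p,cv2.COLOR_BGR2HSV); H,S,V=cv2.split(h)
    m={"red":((H<6)|(H>174))&(S>150)&(V>90),"green":(H>50)&(H<75)&(S>100)&(V>60),"yellow":(H>22)&(H<35)&(S>150)&(V>80),"white":(S<50)&(V>150)}[col]
    return m.astype(np.uint8)
def region(m,box):
    r=np.zeros_like(m); x0,y0,x1,y1=box; r[y0:y1,x0:x1]=m[y0:y1,x0:x1]; return r
E
python3 - <<'E'
from h import *
B={"top":(230,140,325,255),"scene":(235,190,330,265)}
for n in B:
    p=cv2.imread(f"pics/{n}0.png")
    x0,y0,x1,y1=B[n]
    cv2.imwrite(f"pics/crop_{n}.png",cv2.resize(p[y0:y1,x0:x1],None,fx=5 if n=="top" else 8,fy=5 if n=="top" else 8,interpolation=cv2.INTER_CUBIC))
    for c,z in(("red",.044),("green",.030),("white",.030),("yellow",.03)):
        m=region(mask(p,c),B[n]); k,l,s,ce=cv2.connectedComponentsWithStats(m)
        j=1+np.argmax(s[1:,4]); ys,xs=np.where(l==j)
        w=plane(n,np.c_[xs,ys],z)[:,:2]
        print(n,c,s[j],cv2.minAreaRect(np.float32(w*1000)))
E
```

```text
top red [ 250  179   33   63 1618] ((541.6243896484375, -13.1927490234375), (135.32846069335938, 57.695274353027344), 8.254140853881836)
top green [284 218  22   6  75] ((521.6360473632812, -76.77018737792969), (7.719534397125244, 45.86345291137695), 7.108795166015625)
top white [283 198  21  21 323] ((548.5798950195312, -73.26587677001953), (43.9168815612793, 43.49125671386719), 6.880759239196777)
top yellow [267 155  32  25 686] ((641.284912109375, -48.53678894042969), (55.57881164550781, 68.40304565429688), 1.6216412782669067)
scene red [272 199  38  32 661] ((540.1044311523438, -12.085590362548828), (140.84683227539062, 56.840396881103516), 7.754944801330566)
scene green [256 215  18   5  34] ((518.3416137695312, -73.68407440185547), (8.621408462524414, 45.5718994140625), 8.368792533874512)
scene white [258 217  20  20 251] ((562.4161376953125, -71.78569030761719), (44.912052154541016, 78.82427215576172), 89.9307632446289)
scene yellow [268 229  33  24 403] ((636.4403686523438, -43.35563278198242), (52.429115295410156, 98.00157928466797), 35.95302963256836)
```

```bash
python3 -c "
import cv2
print(cv2.imread('pics/crop_top.png').shape,cv2.imread('pics/crop_scene.png').shape)"
```

```text
(575, 475, 3) (600, 760, 3)
```

View pics/crop_top.png

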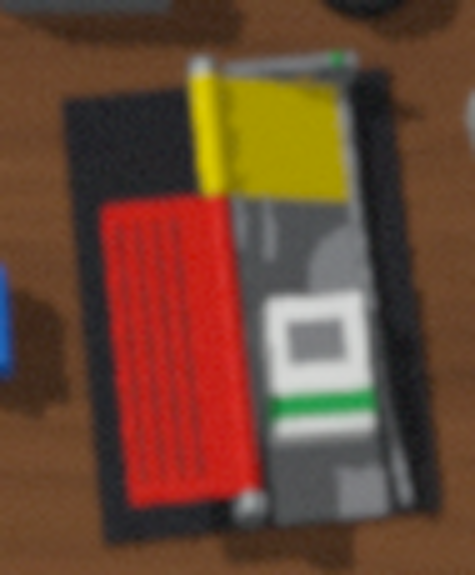

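View pics/crop_scene.png

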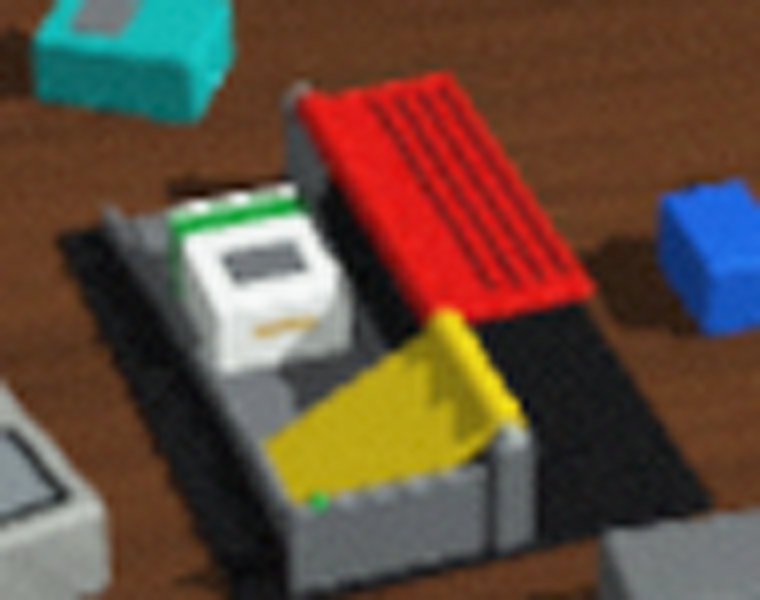

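```bash
cat >> h.py <<'E'
def b2w(P,x,y,a):
    P=np.atleast_2d(np.float64(P))/1000; c,s=np.cos(a),np.sin(a)
    return np.c_[x+c*P[:,0]-s*P[:,1], y+s*P[:,0]+c*P[:,1], P[:,2]]
def w2b(W,x,y,a):
    W=np.atleast_2d(W); c,s=np.cos(a),np.sin(a); d=W[:,:2]-[x,y]
    return 1000*np.c_[c*d[:,0]+s*d[:,1], -s*d[:,0]+c*d[:,1], W[:,2]]
E
python3 - <<'E'
from h import *
from scipy.optimize import least_squares
top=[((64,101,4),(65,100)),((64,-49,4),(385,70)),((-142,-49,4),(440,512)),((-142,101,4),(105,545)),((-1,86,44),(100,207)),((-132,86,44),(130,505))]
sc=[((64,101,4),(712,500)),((-142,-49,4),(58,238)),((-132,86,44),(450,75)),((-1,86,44),(593,290))]
def obs(l,o,f): return np.array([((u+.5)/f-.5+o[0],(v+.5)/f-.5+o[1]) for _,(u,v) in l])
ot,os_=obs(top,(230,140),5),obs(sc,(235,190),8)
def r(q,which=3):
    e=[]
    if which&1:e.append(proj("top",b2w([a for a,_ in top],*q))-ot)
    if which&2:e.append(proj("scene",b2w([a for a,_ in sc],*q))-os_)
    return np.concatenate(e).ravel()
for w in(1,2,3):
    s=least_squares(r,[.6,-.05,.13],kwargs=dict(which=w),loss="soft_l1"); print(w,s.x,np.degrees(s.x[2]));print(np.round(r(s.x,w).reshape(-1,2),1).tolist())
q=s.x
# module top corners in crop top: from picture
m=obs([(0,p) for p in((267,295),(363,290),(378,432),(275,440))],(230,140),5)
print("module corners bay",np.round(w2b(plane("top",m,.030),*q),1).tolist())
for n in("top","scene"):
    p=cv2.imread(f"pics/{n}0.png"); box=(230,140,325,255) if n=="top" else (235,190,330,265)
    mm=region(mask(p,"green"),box);k,l,s,ce=cv2.connectedComponentsWithStats(mm);j=1+np.argmax(s[1:,4])
    print(n,"green band bay",np.round(w2b(plane(n,[ce[j]],.030),*q),1))
np.save("q.npy",q)
st=telemetry.get_state(); print(st["ee_pos"],st["tcp_rot"])
for nm,P in dict(bar=(-66,80,19),stop=(56,0,19),origin=(0,0,0)).items(): print(nm,b2w(P,*q))
E
```

```text
1 [ 0.61423732 -0.06402748  0.12583373] 7.209741883445532
[[-1.0, -0.3], [0.4, -0.4], [0.3, 0.1], [-0.8, 0.2], [0.6, 0.2], [0.2, 0.1]]
2 [ 0.61389546 -0.06235296  0.12906292] 7.394760355176222
[[0.4, 0.6], [-0.0, -0.5], [-0.3, -0.1], [-0.1, -0.1]]
3 [ 0.61426532 -0.06342882  0.12688707] 7.270093677271069
[[-1.3, -0.3], [0.2, -0.4], [0.1, 0.0], [-1.0, 0.2], [0.3, 0.2], [-0.0, 0.1], [-0.0, 0.8], [-0.3, -0.4], [-0.5, 0.0], [-0.4, 0.1]]
module corners bay [[-43.2, 17.8, 30.0], [-45.1, -24.1, 30.0], [-108.5, -23.4, 30.0], [-107.5, 21.2, 30.0]]
top green band bay [[-93.7  -1.4  30. ]]
scene green band bay [[-96.3   0.8  30. ]]
[0.17747796 0.5469773  0.19682513] [ 1.79994294e+02 -2.29359928e-03  1.62022119e+02]
bar [[0.53867217 0.00757594 0.019     ]]
stop [[ 0.66981512 -0.05634219  0.019     ]]
origin [[ 0.61426532 -0.06342882  0.        ]]
```

The crop confirms it: a white module with a green band on the lane in front of the yellow flap. My plan is to set the jaw axis along bay Y, with one finger on the bar (Y≈80) and the other behind the module (Y≈0), press down, then slide along +X. Next I'll compute the approach shift.

```bash
cat >> h.py <<'E'
from scipy.spatial.transform import Rotation as R
q=np.load("q.npy") if __import__("os").path.exists("q.npy") else None
def need(P):  # bay mm target of TCP -> tool shift cm, turn
    s=telemetry.get_state(); T=R.from_euler("xyz",s["tcp_rot"],degrees=True)
    G=R.from_euler("xyz",[180,0,180+np.degrees(q[2])],degrees=True)
    print("t",s["time"],"bay",np.round(w2b(s["ee_pos"],*q),1),"shift cm",np.round(T.inv().apply(b2w(P,*q)[0]-s["ee_pos"])*100,2),"turn",np.round((T.inv()*G).as_rotvec(),4),"F",np.round(s["wrist_force"],1),"w",round(s["gripper_width"],3),"tilt",np.round(s["tcp_rot"],2))
E
python3 -c "
from h import *
need((-124,40,110))"
```

```text
t 0.8 bay [[-356.   660.8  196.8]] shift cm [-47.47 -46.25   8.68] turn [ 1.000e-04 -0.000e+00 -4.407e-01] F [ 0.1 -0.1 -0.3] w 1.0 tilt [179.99  -0.   162.02]
```

```bash
python3 -m crank '[{"tx":-4,"ty":-3.9,"tz":0,"wz":-0.06,"fingers":0.54},{"tx":-8,"ty":-7.7,"tz":0,"wz":-0.12,"fingers":0.54},{"tx":-12,"ty":-11.5,"tz":0,"wz":-0.18,"fingers":0.54},{"tx":-16,"ty":-15.5,"tz":0,"wz":-0.24,"fingers":0.54},{"tx":-20,"ty":-19.5,"tz":0,"wz":-0.3,"fingers":0.54},{"tx":-24,"ty":-23.4,"tz":0,"wz":-0.36,"fingers":0.54},{"tx":-28,"ty":-27.3,"tz":0,"wz":-0.44,"fingers":0.54},{"tx":-32,"ty":-31.2,"tz":0,"wz":-0.44,"fingers":0.54},{"tx":-36,"ty":-35,"tz":0,"wz":-0.44,"fingers":0.54},{"tx":-40,"ty":-39,"tz":0,"wz":-0.44,"fingers":0.54},{"tx":-44,"ty":-43,"tz":2,"wz":-0.44,"fingers":0.54},{"tx":-47.5,"ty":-46.2,"tz":4,"wz":-0.44,"fingers":0.54}]'
python3 -c "
from h import *
need((-124,40,110))"
```

```text
t 0.8 bay [[-356.   660.8  196.8]] shift cm [-47.47 -46.25   8.68] turn [ 1.000e-04 -0.000e+00 -4.407e-01] F [ 0.1 -0.1 -0.3] w 1.0 tilt [179.99  -0.   162.02]schema error: expected keys tx, ty, tz, wx, wy, wz, fingers
```

All keys are required in each row.

```bash
python3 -m crank '[{"tx":-4,"ty":-3.9,"tz":0,"wx":0,"wy":0,"wz":-0.06,"fingers":0.54},{"tx":-8,"ty":-7.7,"tz":0,"wx":0,"wy":0,"wz":-0.12,"fingers":0.54},{"tx":-12,"ty":-11.5,"tz":0,"wx":0,"wy":0,"wz":-0.18,"fingers":0.54},{"tx":-16,"ty":-15.5,"tz":0,"wx":0,"wy":0,"wz":-0.24,"fingers":0.54},{"tx":-20,"ty":-19.5,"tz":0,"wx":0,"wy":0,"wz":-0.3,"fingers":0.54},{"tx":-24,"ty":-23.4,"tz":0,"wx":0,"wy":0,"wz":-0.36,"fingers":0.54},{"tx":-28,"ty":-27.3,"tz":0,"wx":0,"wy":0,"wz":-0.44,"fingers":0.54},{"tx":-32,"ty":-31.2,"tz":0,"wx":0,"wy":0,"wz":-0.44,"fingers":0.54},{"tx":-36,"ty":-35,"tz":0,"wx":0,"wy":0,"wz":-0.44,"fingers":0.54},{"tx":-40,"ty":-39,"tz":0,"wx":0,"wy":0,"wz":-0.44,"fingers":0.54},{"tx":-44,"ty":-43,"tz":2,"wx":0,"wy":0,"wz":-0.44,"fingers":0.54},{"tx":-47.5,"ty":-46.2,"tz":4,"wx":0,"wy":0,"wz":-0.44,"fingers":0.54}]'
python3 -c "
from h import *
need((-124,40,110))"
```

```text
time: 1.8
ee_pos: [0.4114, 0.1033, 0.1863]
tcp_rot: [180.0, 0.2, -172.8]
wrist_force: [0.7, 0.2, 0.6]
gripper_width: 0.773
t 1.8 bay [[-180.2  191.1  186.3]] shift cm [ -5.61 -15.11   7.65] turn [ 0.0001  0.0028 -0.0008] F [0.7 0.2 0.6] w 0.773 tilt [ 1.7999e+02  1.6000e-01 -1.7278e+02]
```

```bash
python3 -m crank '[{"tx":-1.4,"ty":-3.8,"tz":1.6,"wx":0,"wy":0,"wz":0,"fingers":0.54},{"tx":-2.8,"ty":-7.6,"tz":3.2,"wx":0,"wy":0,"wz":0,"fingers":0.54},{"tx":-4.2,"ty":-11.4,"tz":4.8,"wx":0,"wy":0,"wz":0,"fingers":0.54},{"tx":-5.6,"ty":-15.1,"tz":6.4,"wx":0,"wy":0,"wz":0,"fingers":0.54},{"tx":-5.6,"ty":-15.1,"tz":7.6,"wx":0,"wy":0,"wz":0,"fingers":0.54},{"tx":-5.6,"ty":-15.1,"tz":7.6,"wx":0,"wy":0,"wz":0,"fingers":0.54},{"tx":-5.6,"ty":-15.1,"tz":7.6,"wx":0,"wy":0,"wz":0,"fingers":0.54},{"tx":-5.6,"ty":-15.1,"tz":7.6,"wx":0,"wy":0,"wz":0,"fingers":0.54}]'
python3 - <<'E'
from h import *
need((-124,40,60))
for n in("top","scene"):
    p,d=vision.capture(n)
    x0,y0,x1,y1={"top":(220,140,340,260),"scene":(215,150,335,265)}[n]
    cv2.imwrite(f"pics/{n}1.png",cv2.resize(p[y0:y1,x0:x1],None,fx=5,fy=5,interpolation=cv2.INTER_CUBIC))
E
```

```text
time: 2.47
ee_pos: [0.4842, -0.0366, 0.11]
tcp_rot: [180.0, -0.0, -172.7]
wrist_force: [0.3, 0.6, 0.4]
gripper_width: 0.772
t 2.4667 bay [[-125.6   43.1  110. ]] shift cm [-0.17 -0.31  5.  ] turn [ 0.0006 -0.0001  0.0002] F [0.3 0.6 0.4] w 0.772 tilt [ 1.7997e+02 -1.0000e-02 -1.7272e+02]
```

View pics/top1.png

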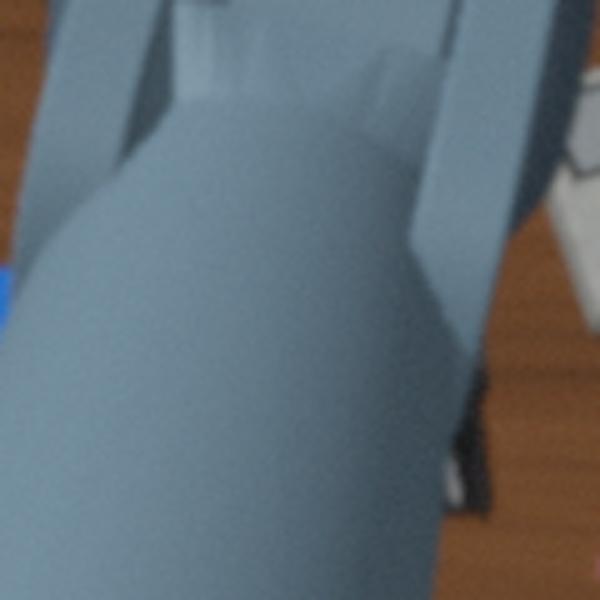

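View pics/scene1.png

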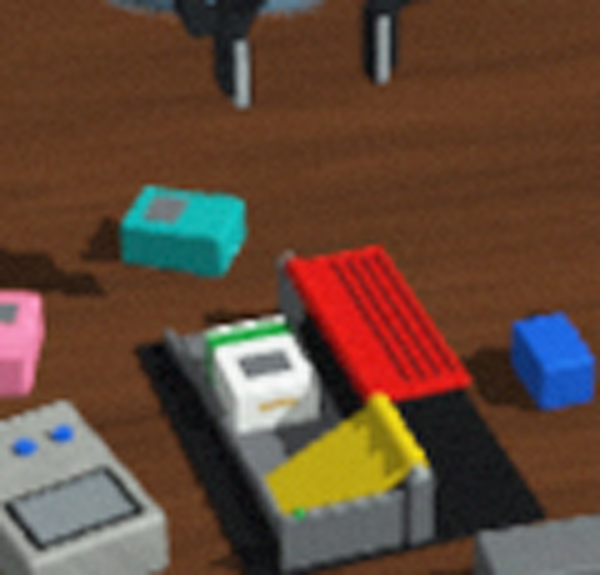

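The arm hides the bay in the top picture. In the scene crop the tips end at about (242,105) and (382,80), and the module is untouched. I'll check the tips' lateral spacing and set-back against the model.

Run:
```python
from h import *
for z in (110,115,120):
    P=[(-125.6,43.1+s*40,z) for s in(-1,1)]
    print(z,np.round((proj("scene",b2w(P,*q))-[215,150]+.5)*5-.5,1).tolist())
P=[(-114.6,43.1+s*y,115) for s in(-1,1) for y in (33,40,47)]
print(np.round((proj("scene",b2w(P,*q))-[215,150]+.5)*5-.5,1).tolist())
```

```text
110 [[230.0, 174.2], [377.4, 147.2]]
115 [[229.7, 165.8], [377.4, 138.9]]
120 [[229.3, 157.3], [377.4, 130.5]]
[[249.2, 173.8], [236.0, 176.2], [222.7, 178.7], [371.8, 151.3], [384.6, 149.0], [397.4, 146.6]]
```

The prediction puts the tips about 65 crop px lower than what I saw, so I'll look at the scene picture closer up.

Run:
```python
from h import *
need((-124,40,60))
p,d=vision.capture("scene")
x0,y0,x1,y1=235,110,335,190
cv2.imwrite("pics/scene2.png",cv2.resize(p[y0:y1,x0:x1],None,fx=7,fy=7,interpolation=cv2.INTER_CUBIC))
i=vision.camera_info("scene")
for u,v in((262,168),(263,164),(290,163),(291,158),(257,150),(300,150)):
    z=d[v,u]; w=plane("scene",[(u,v)],0)[0]; o=i["extrinsics"][:3,3]; dirn=w-o; zc=dirn@i["extrinsics"][:3,2]
    W=o+dirn*z/zc; print((u,v),z,np.round(W,3),np.round(w2b(W,*q),0))
```

```text
t 2.5667 bay [[-125.    43.2  110.6]] shift cm [-0.09 -0.32  5.06] turn [-0.0002  0.0014  0.0012] F [-0.6 -0.1  1.1] w 0.771 tilt [-1.7999e+02  8.0000e-02 -1.7266e+02]
(262, 168) 1.2166938 [ 0.496 -0.072  0.161] [[-119.    6.  161.]]
(263, 164) 1.2075642 [ 0.499 -0.07   0.174] [[-115.    8.  174.]]
(290, 163) 1.2319934 [0.49  0.001 0.163] [[-115.   79.  163.]]
(291, 158) 1.2260432 [0.489 0.003 0.177] [[-116.   82.  177.]]
(257, 150) 1.6342239 [ 0.098 -0.026  0.008] [[-507.  103.    8.]]
(300, 150) 1.6463041 [0.117 0.118 0.002] [[-471.  243.    2.]]
```

View pics/scene2.png

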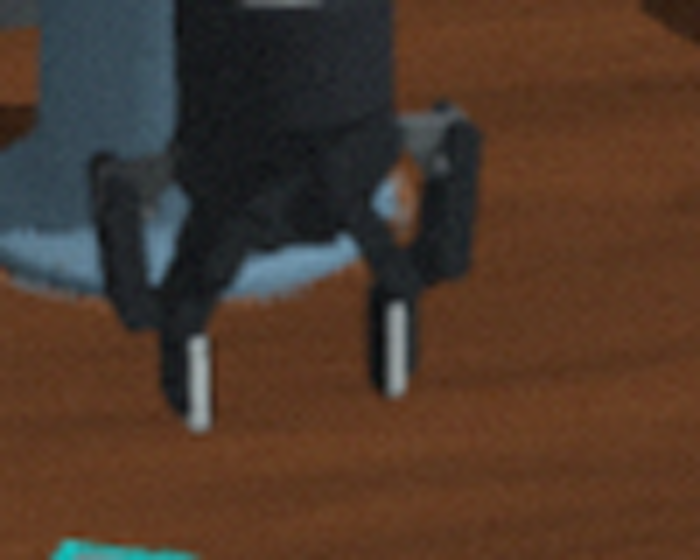

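The depth image puts the real tips at z ≈ 0.15 m while the reported TCP is 0.11, about 40 mm apart. I'll go down in small steps, trusting vision and force over the reported z, and open slightly wider so the spacing is 80 mm.

```bash
python3 -m crank '[{"tx":0,"ty":-0.3,"tz":1.5,"wx":0,"wy":0,"wz":0,"fingers":0.62},{"tx":0,"ty":-0.3,"tz":3,"wx":0,"wy":0,"wz":0,"fingers":0.62},{"tx":0,"ty":-0.3,"tz":4,"wx":0,"wy":0,"wz":0,"fingers":0.62},{"tx":0,"ty":-0.3,"tz":4,"wx":0,"wy":0,"wz":0,"fingers":0.62},{"tx":0,"ty":-0.3,"tz":4,"wx":0,"wy":0,"wz":0,"fingers":0.62}]'
cat >> h.py <<'E'
def pt(n,d,u,v):
    i=vision.camera_info(n); w=plane(n,[(u,v)],0)[0]; o=i["extrinsics"][:3,3]; r=w-o
    return w2b(o+r*d[v,u]/(r@i["extrinsics"][:3,2]),*q)[0]
def shot(name,box,f):
    p,d=vision.capture("scene"); x0,y0,x1,y1=box
    cv2.imwrite(f"pics/{name}.png",cv2.resize(p[y0:y1,x0:x1],None,fx=f,fy=f,interpolation=cv2.INTER_CUBIC)); return p,d
E
python3 - <<'E'
from h import *
need((-124,40,60))
p,d=shot("scene3",(235,140,335,240),6)
for u in (262,263,264,291,292,293):
    print(u,[(v,*np.round(pt("scene",d,u,v)).astype(int)) for v in range(170,192,2)])
E
```

```text
time: 3.03
ee_pos: [0.4847, -0.0397, 0.0698]
tcp_rot: [180.0, -0.0, -172.7]
wrist_force: [-0.4, 0.3, 0.9]
gripper_width: 0.811
t 3.0333 bay [[-125.6   39.9   69.8]] shift cm [-0.16  0.    0.98] turn [ 0.0002 -0.0002  0.0006] F [-0.4  0.3  0.9] w 0.811 tilt [ 1.7999e+02 -1.0000e-02 -1.7270e+02]
262 [(170, np.int64(-112), np.int64(4), np.int64(159)), (172, np.int64(-117), np.int64(6), np.int64(151)), (174, np.int64(-116), np.int64(5), np.int64(145)), (176, np.int64(-114), np.int64(4), np.int64(141)), (178, np.int64(-117), np.int64(5), np.int64(133)), (180, np.int64(-113), np.int64(4), np.int64(130)), (182, np.int64(-111), np.int64(3), np.int64(125)), (184, np.int64(-116), np.int64(4), np.int64(117)), (186, np.int64(-287), np.int64(53), np.int64(3)), (188, np.int64(-276), np.int64(49), np.int64(4)), (190, np.int64(-231), np.int64(36), np.int64(26))]
263 [(170, np.int64(-381), np.int64(84), np.int64(2)), (172, np.int64(-115), np.int64(7), np.int64(151)), (174, np.int64(-117), np.int64(8), np.int64(144)), (176, np.int64(-114), np.int64(7), np.int64(140)), (178, np.int64(-116), np.int64(7)
[... 1889 characters left out ...]
p.int64(138), np.int64(0)), (188, np.int64(-248), np.int64(133), np.int64(2)), (190, np.int64(-237), np.int64(129), np.int64(2))]
293 [(170, np.int64(-115), np.int64(87), np.int64(142)), (172, np.int64(-121), np.int64(89), np.int64(133)), (174, np.int64(-124), np.int64(91), np.int64(124)), (176, np.int64(-121), np.int64(89), np.int64(120)), (178, np.int64(-301), np.int64(156), np.int64(2)), (180, np.int64(-294), np.int64(153), np.int64(0)), (182, np.int64(-283), np.int64(149), np.int64(0)), (184, np.int64(-266), np.int64(143), np.int64(4)), (186, np.int64(-262), np.int64(141), np.int64(-1)), (188, np.int64(-245), np.int64(135), np.int64(4)), (190, np.int64(-238), np.int64(132), np.int64(1))]
```

View pics/scene3.png

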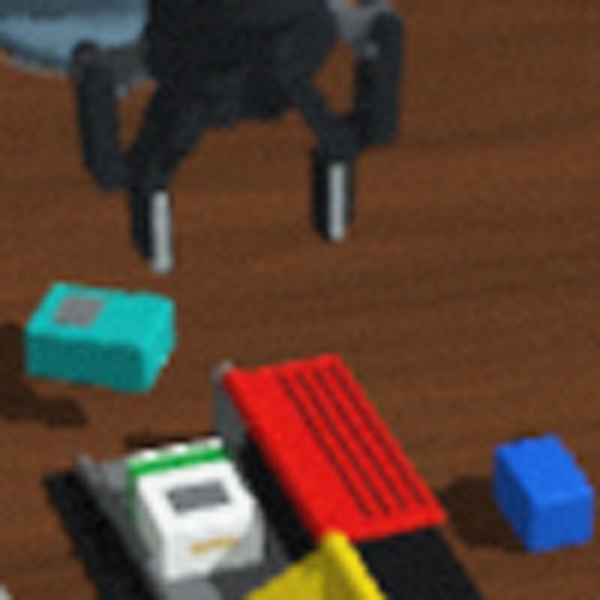

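```bash
python3 -m crank '[{"tx":0,"ty":0,"tz":1.5,"wx":0,"wy":0,"wz":0,"fingers":0.62},{"tx":0,"ty":0,"tz":3,"wx":0,"wy":0,"wz":0,"fingers":0.62},{"tx":0,"ty":0,"tz":4,"wx":0,"wy":0,"wz":0,"fingers":0.62},{"tx":0,"ty":0,"tz":4,"wx":0,"wy":0,"wz":0,"fingers":0.62},{"tx":0,"ty":0,"tz":4,"wx":0,"wy":0,"wz":0,"fingers":0.62}]'
cat >> h.py <<'E'
def xplane(u,v,X):  # ray of scene pixel cut with bay plane X mm
    o=vision.camera_info("scene")["extrinsics"][:3,3]; ob=w2b(o,*q)[0]; pb=w2b(plane("scene",[(u,v)],0),*q)[0]
    ob[2]*=1000; pb[2]*=1000; return ob+(pb-ob)*(X-ob[0])/(pb[0]-ob[0])
E
python3 - <<'E'
from h import *
need((-124,40,60))
p,d=shot("scene4",(235,150,335,250),6)
E
```

```text
time: 3.5
ee_pos: [0.4853, -0.0403, 0.0301]
tcp_rot: [-180.0, 0.0, -172.7]
wrist_force: [0.0, -0.2, 0.3]
gripper_width: 0.807
t 3.5 bay [[-125.    39.3   30.1]] shift cm [-0.11  0.07 -2.99] turn [-0.      0.0004 -0.0003] F [ 0.  -0.2  0.3] w 0.807 tilt [-1.8000e+02  2.0000e-02 -1.7275e+02]
```

View pics/scene4.png

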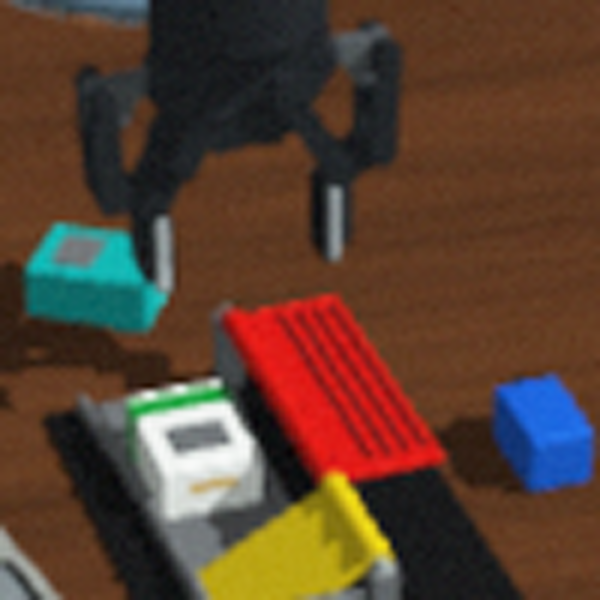

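Run:
```python
from h import *
for u,v in((151,292),(163,292),(172,290),(316,255),(325,260),(335,260),(344,258)):
    print((u,v),np.round(xplane((u+.5)/6-.5+235,(v+.5)/6-.5+150,-114),1))
for P in ((-132,86,44),(-106,0,30),(-106,-22,30),(-106,22,30)): print(P,np.round((proj("scene",b2w([P],*q))-[235,150]+.5)*6-.5))
```

```text
(151, 292) [-1.14000e+02 -3.90000e+00  7.66229e+04]
(163, 292) [-1.14000e+02  1.50000e+00  7.54655e+04]
(172, 290) [-1.14000e+02  5.50000e+00  7.56067e+04]
(316, 255) [-1.14000e+02  7.11000e+01  7.94351e+04]
(325, 260) [-1.14000e+02  7.52000e+01  7.59975e+04]
(335, 260) [ -114.     79.8 75016.9]
(344, 258) [ -114.     84.  75160.9]
(-132, 86, 44) [[334. 296.]]
(-106, 0, 30) [[169. 390.]]
(-106, -22, 30) [[120. 400.]]
(-106, 22, 30) [[217. 380.]]
```

By vision the tips are at Y≈1.5 and Y≈80, which is right laterally, with z≈75 mm (reported 30). I'll go down to just above the bar and then feel for contact.

```bash
python3 -m crank '[{"tx":0,"ty":0,"tz":1,"wx":0,"wy":0,"wz":0,"fingers":0.62},{"tx":0,"ty":0,"tz":2,"wx":0,"wy":0,"wz":0,"fingers":0.62},{"tx":0,"ty":0,"tz":2.5,"wx":0,"wy":0,"wz":0,"fingers":0.62},{"tx":0,"ty":0,"tz":2.5,"wx":0,"wy":0,"wz":0,"fingers":0.62}]'
python3 -m crank '[{"tx":0,"ty":0,"tz":0.5,"wx":0,"wy":0,"wz":0,"fingers":0.62},{"tx":0,"ty":0,"tz":1,"wx":0,"wy":0,"wz":0,"fingers":0.62},{"tx":0,"ty":0,"tz":1,"wx":0,"wy":0,"wz":0,"fingers":0.62}]'
python3 - <<'E'
from h import *
need((-124,40,60))
p,d=shot("scene5",(235,160,335,260),6)
E
```

```text
time: 3.88
ee_pos: [0.4849, -0.0404, 0.0044]
tcp_rot: [180.0, -0.0, -172.8]
wrist_force: [-0.4, 0.2, 1.3]
gripper_width: 0.809
time: 4.13
ee_pos: [0.4859, -0.0407, -0.0055]
tcp_rot: [-180.0, 0.1, -172.8]
wrist_force: [-0.7, -0.4, 3.4]
gripper_width: 0.808
t 4.1333 bay [[-124.5   38.8   -5.5]] shift cm [-0.06  0.12 -6.55] turn [-0.0005  0.0015 -0.0009] F [-0.7 -0.4  3.4] w 0.808 tilt [-1.7997e+02  9.0000e-02 -1.7278e+02]
```

View pics/scene5.png

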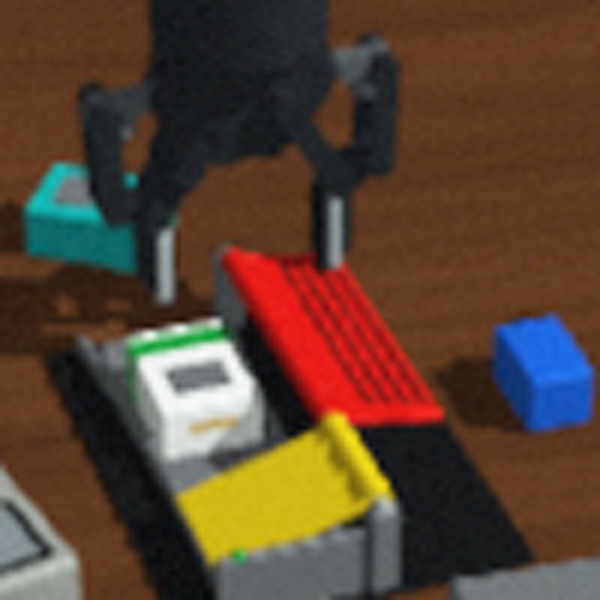

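The bar is in contact (3.4 N, bar and flap starting to tilt). I'll press about 2 cm further.

```bash
python3 -m crank '[{"tx":0,"ty":0,"tz":0.5,"wx":0,"wy":0,"wz":0,"fingers":0.62},{"tx":0,"ty":0,"tz":1,"wx":0,"wy":0,"wz":0,"fingers":0.62},{"tx":0,"ty":0,"tz":1.5,"wx":0,"wy":0,"wz":0,"fingers":0.62},{"tx":0,"ty":0,"tz":2,"wx":0,"wy":0,"wz":0,"fingers":0.62},{"tx":0,"ty":0,"tz":2,"wx":0,"wy":0,"wz":0,"fingers":0.62},{"tx":0,"ty":0,"tz":2,"wx":0,"wy":0,"wz":0,"fingers":0.62}]'
python3 - <<'E'
from h import *
need((-124,40,60))
p,d=shot("scene6",(235,160,335,260),6)
E
```

```text
time: 4.68
ee_pos: [0.4848, -0.0396, -0.026]
tcp_rot: [179.9, -0.0, -172.8]
wrist_force: [1.6, 1.9, 3.4]
gripper_width: 0.811
t 4.6833 bay [[-125.4   40.   -26. ]] shift cm [-0.14  0.02 -8.6 ] turn [ 0.0019 -0.0001 -0.0004] F [1.6 1.9 3.4] w 0.811 tilt [ 1.7989e+02 -1.0000e-02 -1.7276e+02]
```

View pics/scene6.png

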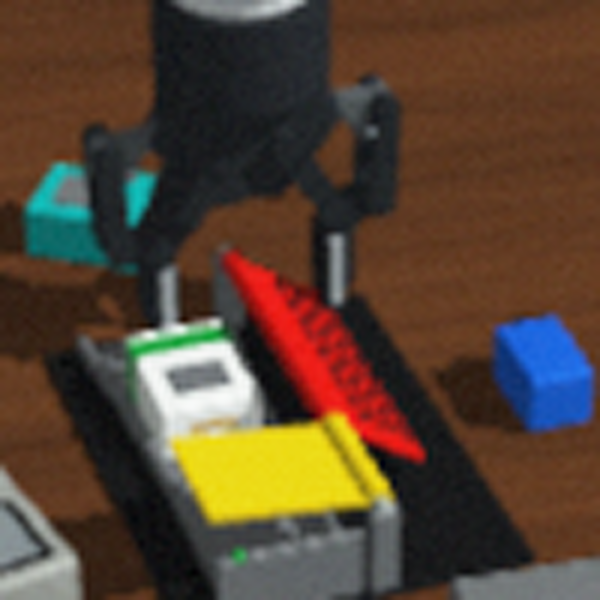

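The flap now stands well above the module. I'll check its angle by projection.

Run:
```python
from h import *
for t in(.45,.5,.55,.6,.65,.7):
    a=t-np.radians(28)
    P=[(X,36-70*np.cos(a),42+70*np.sin(a)+1.5) for X in(0,54)]
    print(t,np.round((proj("scene",b2w(P,*q))-[235,160]+.5)*6-.5).tolist())
```

```text
0.45 [[164.0, 465.0], [205.0, 544.0]]
0.5 [[164.0, 458.0], [205.0, 537.0]]
0.55 [[164.0, 451.0], [205.0, 530.0]]
0.6 [[165.0, 444.0], [206.0, 523.0]]
0.65 [[165.0, 436.0], [207.0, 515.0]]
0.7 [[167.0, 429.0], [208.0, 508.0]]
```

The flap is at about 0.6 rad. Now I'll push along bay +X (tool −x), holding the height.

```bash
python3 -m crank '[{"tx":-0.6,"ty":0,"tz":0,"wx":0,"wy":0,"wz":0,"fingers":0.62},{"tx":-1.2,"ty":0,"tz":0,"wx":0,"wy":0,"wz":0,"fingers":0.62},{"tx":-1.8,"ty":0,"tz":0,"wx":0,"wy":0,"wz":0,"fingers":0.62},{"tx":-2.4,"ty":0,"tz":0,"wx":0,"wy":0,"wz":0,"fingers":0.62},{"tx":-3,"ty":0,"tz":0,"wx":0,"wy":0,"wz":0,"fingers":0.62},{"tx":-3.6,"ty":0,"tz":0,"wx":0,"wy":0,"wz":0,"fingers":0.62},{"tx":-4.2,"ty":0,"tz":0,"wx":0,"wy":0,"wz":0,"fingers":0.62},{"tx":-4.8,"ty":0,"tz":0,"wx":0,"wy":0,"wz":0,"fingers":0.62},{"tx":-5,"ty":0,"tz":0,"wx":0,"wy":0,"wz":0,"fingers":0.62}]'
python3 - <<'E'
from h import *
need((-15,40,-26))
p,d=shot("scene7",(235,160,335,260),6)
E
```

```text
time: 5.48
ee_pos: [0.5361, -0.034, -0.0255]
tcp_rot: [-180.0, 0.1, -172.8]
wrist_force: [-2.9, 2.7, 3.1]
gripper_width: 0.805
t 5.4833 bay [[-73.8  39.  -25.5]] shift cm [-5.88  0.1   0.06] turn [-0.      0.0012 -0.0005] F [-2.9  2.7  3.1] w 0.805 tilt [-1.8000e+02  7.0000e-02 -1.7276e+02]
```

View pics/scene7.png

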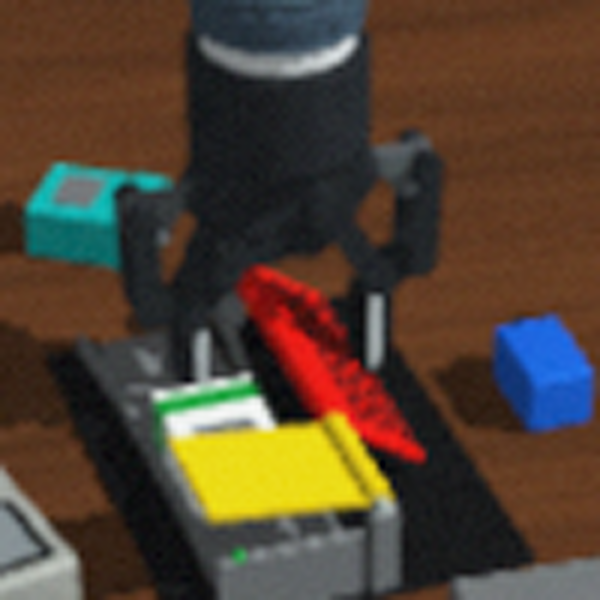

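The module slides straight under the raised flap with the flap still up. I'll continue to the stop.

```bash
python3 -m crank '[{"tx":-0.6,"ty":0,"tz":0,"wx":0,"wy":0,"wz":0,"fingers":0.62},{"tx":-1.2,"ty":0,"tz":0,"wx":0,"wy":0,"wz":0,"fingers":0.62},{"tx":-1.8,"ty":0,"tz":0,"wx":0,"wy":0,"wz":0,"fingers":0.62},{"tx":-2.4,"ty":0,"tz":0,"wx":0,"wy":0,"wz":0,"fingers":0.62},{"tx":-3,"ty":0,"tz":0,"wx":0,"wy":0,"wz":0,"fingers":0.62},{"tx":-3.6,"ty":0,"tz":0,"wx":0,"wy":0,"wz":0,"fingers":0.62},{"tx":-4.2,"ty":0,"tz":0,"wx":0,"wy":0,"wz":0,"fingers":0.62},{"tx":-4.7,"ty":0,"tz":0,"wx":0,"wy":0,"wz":0,"fingers":0.62},{"tx":-5.1,"ty":0,"tz":0,"wx":0,"wy":0,"wz":0,"fingers":0.62},{"tx":-5.4,"ty":0,"tz":0,"wx":0,"wy":0,"wz":0,"fingers":0.62},{"tx":-5.4,"ty":0,"tz":0,"wx":0,"wy":0,"wz":0,"fingers":0.62}]'
python3 - <<'E'
from h import *
need((-15,40,-26))
p,d=shot("scene8",(235,160,335,260),6)
E
```

```text
time: 6.45
ee_pos: [0.5894, -0.0272, -0.0254]
tcp_rot: [180.0, 0.1, -172.8]
wrist_force: [-2.8, 1.8, 2.8]
gripper_width: 0.811
t 6.45 bay [[-20.1  39.1 -25.4]] shift cm [-0.51  0.09  0.06] turn [ 0.0002  0.0014 -0.0005] F [-2.8  1.8  2.8] w 0.811 tilt [ 1.7999e+02  8.0000e-02 -1.7276e+02]
```

View pics/scene8.png

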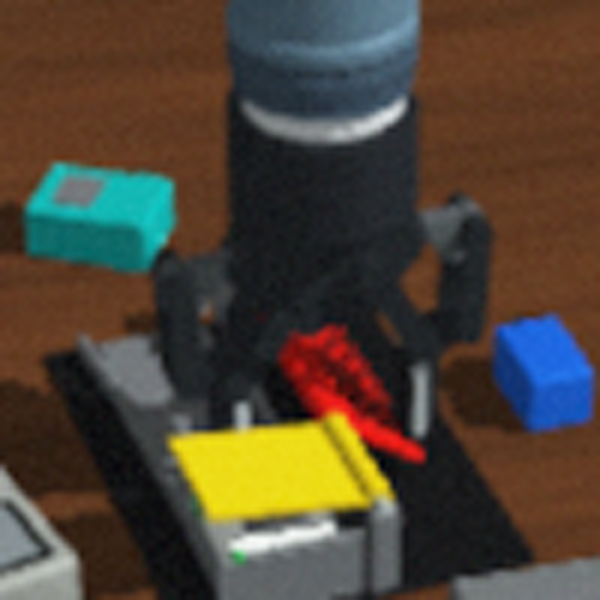

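Still pushing at about 3 N and not yet on the stop. I'll creep in 1.5 mm steps and watch for a rise in force.

```bash
python3 -m crank '[{"tx":-0.15,"ty":0,"tz":0,"wx":0,"wy":0,"wz":0,"fingers":0.62},{"tx":-0.3,"ty":0,"tz":0,"wx":0,"wy":0,"wz":0,"fingers":0.62},{"tx":-0.3,"ty":0,"tz":0,"wx":0,"wy":0,"wz":0,"fingers":0.62}]'
python3 -m crank '[{"tx":-0.15,"ty":0,"tz":0,"wx":0,"wy":0,"wz":0,"fingers":0.62},{"tx":-0.15,"ty":0,"tz":0,"wx":0,"wy":0,"wz":0,"fingers":0.62}]'
python3 -c "
from h import *
need((-15,40,-26))"
```

```text
time: 6.75
ee_pos: [0.5908, -0.0271, -0.0255]
tcp_rot: [-180.0, -0.0, -172.8]
wrist_force: [-4.1, 1.3, 4.6]
gripper_width: 0.809
time: 6.92
ee_pos: [0.5923, -0.0268, -0.0256]
tcp_rot: [-180.0, -0.0, -172.8]
wrist_force: [-5.0, 1.7, 3.3]
gripper_width: 0.809
t 6.9167 bay [[-17.2  39.1 -25.6]] shift cm [-0.22  0.09  0.04] turn [-0.     -0.0005 -0.0008] F [-5.   1.7  3.3] w 0.809 tilt [-1.8000e+02 -3.0000e-02 -1.7277e+02]
```

```bash
python3 -m crank '[{"tx":-0.15,"ty":0,"tz":0,"wx":0,"wy":0,"wz":0,"fingers":0.62},{"tx":-0.15,"ty":0,"tz":0,"wx":0,"wy":0,"wz":0,"fingers":0.62}]'
python3 -m crank '[{"tx":-0.15,"ty":0,"tz":0,"wx":0,"wy":0,"wz":0,"fingers":0.62},{"tx":-0.15,"ty":0,"tz":0,"wx":0,"wy":0,"wz":0,"fingers":0.62}]'
python3 -m crank '[{"tx":-0.15,"ty":0,"tz":0,"wx":0,"wy":0,"wz":0,"fingers":0.62},{"tx":-0.15,"ty":0,"tz":0,"wx":0,"wy":0,"wz":0,"fingers":0.62}]'
python3 -c "
from h import *
need((-15,40,-26))
shot('scene9',(235,160,335,260),6)"
```

```text
time: 7.08
ee_pos: [0.5937, -0.0267, -0.0256]
tcp_rot: [-180.0, -0.0, -172.8]
wrist_force: [-5.1, 1.9, 3.7]
gripper_width: 0.813
time: 7.25
ee_pos: [0.5937, -0.0268, -0.0258]
tcp_rot: [-180.0, -0.2, -172.8]
wrist_force: [-7.1, 0.5, 7.2]
gripper_width: 0.807
time: 7.42
ee_pos: [0.5937, -0.0269, -0.0259]
tcp_rot: [-180.0, -0.3, -172.8]
wrist_force: [-11.3, 0.6, 9.0]
gripper_width: 0.81
t 7.4167 bay [[-15.8  38.9 -25.9]] shift cm [-0.08  0.11  0.01] turn [-0.0008 -0.0059 -0.0021] F [-11.3   0.6   9. ] w 0.81 tilt [-179.95   -0.34 -172.85]
```

View pics/scene9.png

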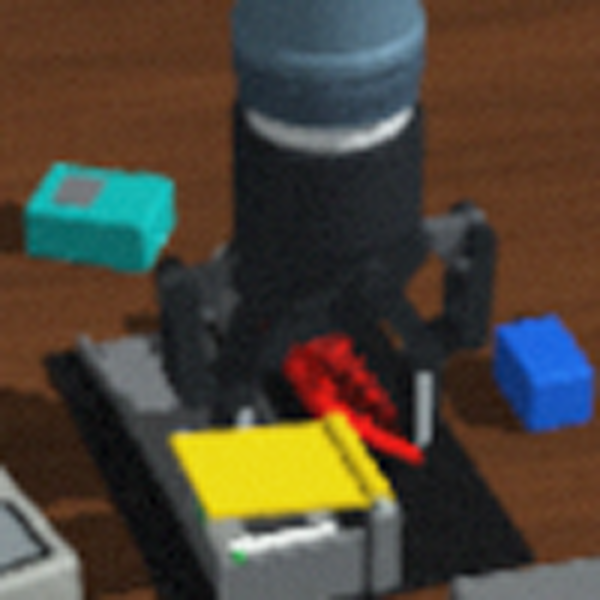

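The force rises to 11 N with the tool stalled at X≈−15.8 (expected −15 at home), so the module is on the stop. I'll back off along the lane and then rise.

```bash
python3 -m crank '[{"tx":0.5,"ty":0,"tz":0,"wx":0,"wy":0,"wz":0,"fingers":0.62},{"tx":1,"ty":0,"tz":0,"wx":0,"wy":0,"wz":0,"fingers":0.62},{"tx":1.5,"ty":0,"tz":0,"wx":0,"wy":0,"wz":0,"fingers":0.62},{"tx":1.5,"ty":0,"tz":-0.5,"wx":0,"wy":0,"wz":0,"fingers":0.62},{"tx":1.5,"ty":0,"tz":-1,"wx":0,"wy":0,"wz":0,"fingers":0.62},{"tx":1.5,"ty":0,"tz":-1.5,"wx":0,"wy":0,"wz":0,"fingers":0.62},{"tx":1.5,"ty":0,"tz":-2,"wx":0,"wy":0,"wz":0,"fingers":0.62},{"tx":1.5,"ty":0,"tz":-3,"wx":0,"wy":0,"wz":0,"fingers":0.62},{"tx":1.5,"ty":0,"tz":-5,"wx":0,"wy":0,"wz":0,"fingers":0.62},{"tx":1.5,"ty":0,"tz":-8,"wx":0,"wy":0,"wz":0,"fingers":0.62},{"tx":1.5,"ty":0,"tz":-11,"wx":0,"wy":0,"wz":0,"fingers":0.62},{"tx":1.5,"ty":0,"tz":-14,"wx":0,"wy":0,"wz":0,"fingers":0.62}]'
python3 -m crank '[{"tx":3,"ty":0,"tz":-1,"wx":0,"wy":0,"wz":0,"fingers":0.62},{"tx":6,"ty":2,"tz":-3,"wx":0,"wy":0,"wz":0,"fingers":0.62},{"tx":8,"ty":5,"tz":-4,"wx":0,"wy":0,"wz":0,"fingers":0.62},{"tx":9,"ty":8.5,"tz":-4,"wx":0,"wy":0,"wz":0,"fingers":0.62},{"tx":9,"ty":12,"tz":-4,"wx":0,"wy":0,"wz":0,"fingers":0.62},{"tx":9,"ty":16,"tz":-4,"wx":0,"wy":0,"wz":0,"fingers":0.62},{"tx":9,"ty":20,"tz":-4,"wx":0,"wy":0,"wz":0,"fingers":0.62},{"tx":9,"ty":20,"tz":-4,"wx":0,"wy":0,"wz":0,"fingers":0.62},{"tx":9,"ty":20,"tz":-4,"wx":0,"wy":0,"wz":0,"fingers":0.62}]'
python3 - <<'E'
from h import *
p,d=shot("scene10",(235,160,335,260),6)
p,d=vision.capture("top"); cv2.imwrite("pics/top10.png",cv2.resize(p[140:260,220:340],None,fx=5,fy=5,interpolation=cv2.INTER_CUBIC))
need((-15,40,-26))
for t in(.2,.25,.3,.35,.4):
    a=t-np.radians(28)
    P=[(X,36-70*np.cos(a),42+70*np.sin(a)+1.5) for X in(0,54)]
    print(t,np.round((proj("scene",b2w(P,*q))-[235,160]+.5)*6-.5).tolist(),np.round((proj("top",b2w(P,*q))-[220,140]+.5)*5-.5).tolist())
P=[(-4,22,30),(-4,-22,30)]
print(np.round((proj("scene",b2w(P,*q))-[235,160]+.5)*6-.5).tolist(),np.round((proj("top",b2w(P,*q))-[220,140]+.5)*5-.5).tolist())
E
```

```text
time: 8.47
ee_pos: [0.5816, -0.0289, 0.116]
tcp_rot: [-179.9, -0.1, -172.8]
wrist_force: [1.2, -0.1, -0.8]
gripper_width: 0.808
time: 9.22
ee_pos: [0.4674, 0.1601, 0.155]
tcp_rot: [-179.9, 0.0, -172.5]
wrist_force: [0.4, 1.5, -0.5]
gripper_width: 0.81
t 9.3167 bay [[-117.2  238.3  154.7]] shift cm [-10.23 -19.8   18.1 ] turn [-0.0013  0.0001 -0.0009] F [-0.2 -0.6 -0.5] w 0.807 tilt [-1.7993e+02  1.0000e-02 -1.7278e+02]
0.2 [[173.0, 497.0], [213.0, 577.0]] [[416.0, 194.0], [402.0, 78.0]]
0.25 [[170.0, 491.0], [211.0, 571.0]] [[419.0, 191.0], [405.0, 76.0]]
0.3 [[168.0, 485.0], [209.0, 565.0]] [[421.0, 189.0], [407.0, 73.0]]
0.35 [[166.0, 478.0], [207.0, 558.0]] [[423.0, 187.0], [409.0, 70.0]]
0.4 [[165.0, 472.0], [206.0, 551.0]] [[424.0, 184.0], [410.0, 68.0]]
[[293.0, 452.0], [191.0, 474.0]] [[298.0, 210.0], [398.0, 200.0]]
```

View pics/scene10.png

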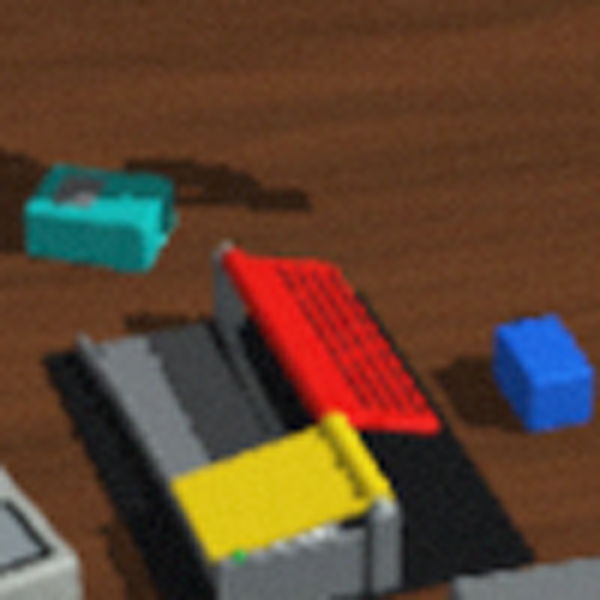

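View pics/top10.png

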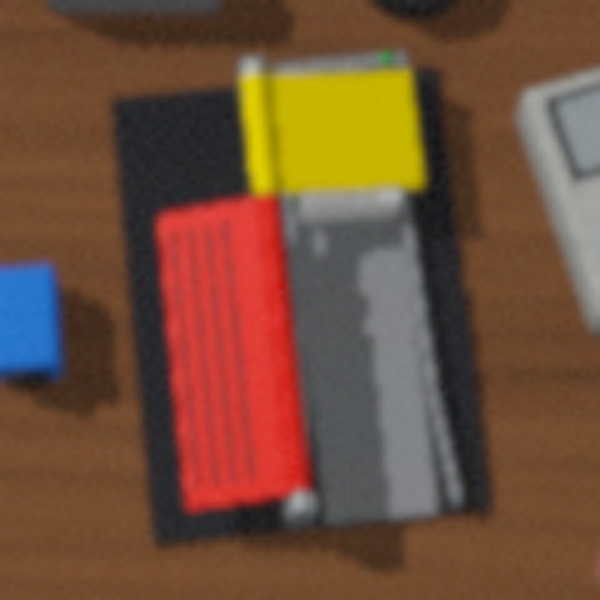

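The flap rests at about 0.3 rad on the module: its free corner is near (424,188) in the top crop, and the prediction for 0.30 is (421,189). The module's rear end shows square in the lane at (300–402, 195–218), where the home pose predicts it, and the neighbouring things haven't moved. The arm is clear, so I'm handing in.

```bash
python3 -c "
from h import *
print(job.sign_off())"
```

```text
the job is handed in; nothing more can be done
None
```

The green-banded module is in the charging bay against the back stop, and the flap has come down onto it. I handed the job in at about 9.3 s of the allowed 35 s; sign-off reports no verdict.

**What I did:** One fingertip pressed the red bar until the flap stood at about 0.6 rad. I held it there while the other fingertip pushed the module along the lane. The push stalled at about 11 N with the finger at bay X ≈ −16 mm; I expected −15 at home. I then backed off along the lane and lifted clear.

**Last checks:**
- **Flap:** it rests at about 0.3 rad in both pictures.
- **Module:** its rear end shows straight in the lane, where the home pose predicts it. Only that end is visible under the flap, so I judged "home" from the stall position and the force.
- **Arm and bystanders:** the arm was clear, with wrist force about zero. The bystanders in the last close-ups showed no sign of having moved; I did not measure any of them.

**One disagreement:** the reported TCP height read about 45 mm lower than the real fingertips, more than the 13 mm the open jaws explain. I set heights by camera and contact force instead.

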